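Grip a reagent bottle in the ratchet bench clamp and keep the squeeze on

TASK

The cap of the smaller reagent bottle has stuck, so hold the bottle for a colleague who will unscrew it: stand it upright on the bench clamp's base between the jaws, and press the clamp's rear lever down until it clicks and stays down, so that the pawl can hold the jaw. Then pump the trigger towards the handle, stroke by stroke, until the moving jaw presses the bottle against the V jaw; bring the jaw up with the trigger alone, never by pushing on it. Finish while still holding: keep the trigger squeezed, firmly enough that the bottle cannot turn but gently, because it is glass; leave the other glassware standing.

Things in the scene. Friction and masses are not known exactly. Their poses are not given: they have to be found in the camera images.
- bottle: the smaller of the two clear glass reagent bottles with blue screw caps at the front of the bench: round body 56 mm in diameter up to 70 mm height, then shoulder and 36 mm cap, 105 mm high over all, about 0.28 kg, loose, upright; origin at the centre of its underside, z up. Glass: the jaw must never press it with more than 60 N. An open centrifuge stands to the right: TCP 0.38 m clears it
- tall_bottle: the larger bottle of the same kind, 66 mm in diameter, 135 mm high, loose; not wanted, it must stay standing. The two bottles may have changed places. Origin at the centre of its underside
- small_beaker: glass beaker 55 mm in diameter, 71 mm high, standing loose behind the clamp; must stay standing. Origin at the centre of its underside
- clamp: one-hand ratchet bench clamp, fixed: base plate 265 x 84 mm, its top 10 mm above the bench; origin at the centre of the underside, z up. Its x axis runs along the clamp (roughly to world +y), y across. From -x to +x: lever, upright handle, upright trigger, moving jaw, room for the bottle, V-shaped tail jaw. Highest point (handle) 108 mm, jaws 61 mm above the bench
- nest (a point): on the base plate's top (10 mm above the bench), on the axis of a 56 mm bottle that bears on both faces of the V; axes as the clamp's. 62 to 78 mm ahead (+x) of the clamp's origin. The V's arms begin 11 mm beyond this axis; set down about 5 mm short of it, the bottle can be held by its sides along y; the jaw pushes it home. Up to 20 mm short and 12 mm aside is near enough
- tail_jaw: rubber-lined V jaw at the clamp's +x end, screwed fast at a place that differs each time (point nest shows it); it does not move. Its V opens towards the moving jaw and centres the bottle. Origin at the clamp's origin, shifted along x with the jaw
- jaw: moving jaw: flat rubber-faced plate 44 mm wide on a toothed bar, slides to +x (towards the bottle) by up to 46 mm. A spring of 2 to 3 N draws it back to its rear stop when nothing holds it. The robot must not push on it. Origin: that of the clamp when the jaw is at its rear stop
- jaw_face (a point): centre of the moving jaw's face, 36 mm above the bench; at the rear stop 12 mm ahead (+x) of the clamp's origin, that is 22 to 38 mm short of a seated bottle
- handle_grip (a point): middle of the fixed upright handle, 89 mm above the bench, 56 mm behind (-x) the clamp's origin; 12 mm thick along x, 26 mm wide. Handle and trigger are pinched together from above, fingers closing along x, TCP 96 mm above the bench. Only the trigger yields: keep the TCP 4 to 7 mm ahead (+x) of this point, or the rear finger stops at the handle too early
- trigger_pad (a point): middle of the trigger's upright blade, between handle and jaw: 10 mm thick with a 3.5 mm swell in front, 22 mm wide, top end 103 mm above the bench. At rest the point is 92 mm above the bench, 19 mm behind the clamp's origin, and the blade leans 0.29 rad towards the jaw; its pivot is 33 mm down the blade. Here handle and trigger together measure 52 mm at rest, 31 mm squeezed
- trigger (a joint): rad: 0 at rest, 0.63 squeezed to its stop; springs back. A full stroke (10 to 15 N at the pad) moves the jaw two teeth, 8 mm (first one 10 mm); let go to below 0.05, the latched pawl holds the jaw, save 2 to 4 mm of spring-back. Once bottle and V stop the jaw, jaw_face 28 mm short of nest, the trigger stops short of 0.6; 12 N at the pad press the bottle with 12 to 20 N, 18 N with about 30 N
- lever_pad (a point): middle of the top of the lever's ribbed end (24 x 20 mm) at the clamp's rear (-x), 108 mm behind the clamp's origin, 72 mm above the bench when up, about 19 mm lower when latched
- lever (a joint): rad: 0 up, 0.40 latched by its detent, 0.47 at the lower stop. Its end pressed down 23 mm passes the detent (about 5 N) and meets the stop; let go, it stays near 0.40. While it is up the pawl is out of the teeth and the jaw runs back after every stroke
Things that resemble listed ones, but are neither listed nor needed, are in the scene too. What is shaped like the bottle but brown, green or yellow is not meant.

How it is judged:
On the way, in this order (a step that is already met when the one before it is completed fails the run):
1. the bottle stands upright between the jaws, let go, and the lever is latched down (y of bottle in the frame of nest between -0.012 and 0.012 m and z of bottle in the frame of nest between -0.004 and 0.006 m and angle between bottle's own z axis and vertical below 0.08 rad and contact force between the fingers and bottle below 0.2 N and x of bottle in the frame of nest between -0.024 and 0.006 m and value of joint lever above 0.33 rad), for 0.2 s.
2. the jaw stands part-way out on its pawl with the trigger let go between strokes (x of jaw_face in the frame of clamp above 0.017 m and value of joint trigger below 0.1 rad and value of joint lever above 0.33 rad), for 0.05 s.
3. the jaw presses the bottle against the V jaw (contact force between each of jaw, tail_jaw and bottle above 3 N), for 0.2 s.
At the end, for the whole second after the job is handed in: Lever latched (over 0.33 rad); bottle upright (0.08 rad) on the base within 6 mm of the nest along the clamp and 12 mm across, at rest, not touched by the fingers; trigger held squeezed (over 0.12 rad): the jaw presses the bottle with 4 to 60 N, the V jaw bears at least 3 N (y of bottle in the frame of nest between -0.012 and 0.012 m and z of bottle in the frame of nest between -0.004 and 0.006 m and angle between bottle's own z axis and vertical below 0.08 rad and contact force between the fingers and bottle below 0.2 N and x of bottle in the frame of nest between -0.006 and 0.006 m and value of joint lever above 0.33 rad and value of joint trigger above 0.12 rad and contact force between jaw and bottle between 4 and 60 N and contact force between tail_jaw and bottle above 3 N and linear speed of bottle below 0.03 m/s); the arm keeps its last pose, push and grip.
It fails at once if the jaw presses the glass bottle with more than 60 N (contact force between jaw and bottle above 60 N).
It fails at once if the robot pushes on the moving jaw itself (more than 3 N) (contact force between any of the fingers, the arm and jaw above 3 N).
It fails at once if the tall bottle or the beaker is knocked over (angle between any of tall_bottle, small_beaker's own z axis and vertical above 0.5 rad).
It also fails if it takes over 72 s, if anything falls off the work surface, if the arm or the gripper's body presses on something with over 40 N, if the wrist force passes 120 N, or if a joint passes its speed limit or range.

ROBOT

A 6-joint arm with a two-finger parallel gripper is mounted at the origin on a cart in front of the work surface, level with it; the furniture and walls round the work are solid. World frame = base frame: x ahead of the robot, y to its left, z up, the work surface at z = 0. Lengths are in m, angles in rad, forces in N, time in s.
With the tool pointing down it reaches from about 0.375 to 0.9 m from the base axis. Payload 3.1 kg.
Tool frame: the origin (TCP) lies between the finger pads, 19 mm behind the fingertips; this is the grasp point; z points along the fingers, y is the line along which they close (so a half turn about z gives the same grasp; the last joint's range is limited). The gripper opens to 87 mm and grips with 3 to 60 N. Pads are 19 mm wide; open, the fingers measure 117 mm over their backs; the gripper's body (75 mm by 190 mm) begins 51 mm behind the grasp point.
Start: joints at [-1.345, 0.527, 1.433, -0, 1.181, -0.178], TCP at [0.246, -0.574, 0.241] pointing down, gripper open.
Joint ranges: [-3.08, 3.08], [-0.75, 2.2], [0.22, 2.44], [-1.43, 4.57], [0, 2.65], [-2.85, 2.85]. Speed limits (rad/s): [2.79, 2.79, 3.14, 3.14, 3.14, 3.14].

INTERFACE

Orientations are given as a unit quaternion [x, y, z, w].
In Python, from rig import readout, read_camera, finish_job, models gives the robot as it stands.
- The arm moves only by the tool send_rows, never from a script. Its argument "commands" is a list of rows, each a list of 3 entries, a list of its own where there are three numbers: the shift along the world's x, y, z as a fraction of full scale, then the turn, a rotation vector about the world's x, y, z as a fraction of full scale, then the closure, from 0 (fully open) to 1 (shut). A call has exactly 5 rows; each row is the pose to reach, as a shift and turn from the pose commanded when the call began; what a row does not reach only later rows make up. Full scale, the value 1, is 250 mm for a shift and 0.5 rad for a turn. A row lasts 1/8 s, in which the tool goes at most 62.5 mm and 10.7 degrees, less where a joint would pass 70% of its speed; a pose out of reach is approached as far as the arm can. A call with a number of a shift or a turn outside -1 to 1 is refused whole. A call with a gripper value outside its range is refused whole. The fingers move at their own pace and stop on an object; "newtons" is the grip in N (left out, the last holds). Time passes only in rows, so rows that repeat a pose let the fingers close, or fill a call up. It gives the time, the measured TCP pose, the force, the opening and the grip force at its end, in the units of the state.
- readout.read_state(): the state, without advancing time (a new reading comes with each control period).
- read_camera(name): name is "side" or "top"; returns a dict with "img" (420x560x3 uint8, blue, green, red), "fovy" (degrees; the focal length in pixels is half the picture's height over the tangent of half this angle, whatever the lens; pixels are square), "cx", "cy" (the principal point, pixels), "cam_to_world" (4x4, takes a point from camera to world coordinates). Camera axes: x right, y down, z forward; pixel columns grow to the right and rows downward; lengths in m; the calibration is good to about 2 mm. A picture is of the moment at which its call begins. There is no depth.
- finish_job(): hands the job in; it is judged then, once.
Trained networks look in a picture, given as the dict that the camera call returned (one of the last four; its "shot" number tells which), for a name from the list of things; names that differ only in an ending like _2 or _b are one class to them, and where a whole thing is asked for, a point or a joint stands for the part that bears it (a point fixed in the world has none). Each returns a list of dicts, best first, with "score" (0 to 1); they miss things now and then, are a little off and sometimes report something else, mostly with a low value. They report only what shows in the picture. A call takes as long as a camera call. They do not tell look-alikes from the thing itself.
- models.cut_out(query, picture): "pixels" (420x560 bool, what is visible of it) and "extent" ([centre column, centre row, width, height] as shares, 0 to 1, of the picture: columns of its width, rows of its height, round what is visible of it).
- models.pinpoint(query, picture): "at" ([column, row] as shares, 0 to 1, of the picture: columns of its width, rows of its height: a listed point, or the origin of a listed thing).
The state is a dict: "t": time; "qpos": joint angles; "qvel": joint speeds; "joint_torque": joint torques, N m; "tool_pos": TCP position; "tool_rot": TCP orientation; "wrist_force": force on the tool from outside, world axes, zero at the start; "moment": the same for the moment, N m; "grip_width": finger opening in m; "finger_force": force on a finger pad.
Only numpy, scipy, OpenCV 4.12 (cv2) and the standard library are available. Lean on these libraries where they do the work, as an engineer would, in place of code of your own. Each camera call takes 0.05 s, during which the arm holds its last target. There are 200 camera calls.

## Working session

There is one attempt and no reset: what is moved stays moved. The work goes in short steps, Python scripts to look and compute and a tool call to move; the robot and the scene stay as the last step left them, time stands still between calls to the robot, and variables do not carry over. Pictures are saved under pics/ and viewed, at most 10 in all, crops included, and the job is handed in when it is done.

Besides the shell and the picture viewer there is one more tool, called by a JSON object that holds its "api" and its "payload". send_rows: Moves the arm, as the interface text tells. Shift numbers are shares of 250 mm and turn numbers shares of 0.5 rad, none past 1 either way. Its arguments: {"type":"object","properties":{"commands":{"type":"array","items":{"type":"array"}},"newtons":{"type":"number"}},"required":["commands"]}

```bash
mkdir -p pics; cat > h.py <<'E'
import numpy as np, cv2
from rig import readout, read_camera, finish_job, models
def ray(p,at):
    h,w=p["img"].shape[:2]; f=h/2/np.tan(np.radians(p["fovy"])/2)
    u,v=at[0]*w,at[1]*h
    T=np.array(p["cam_to_world"]); d=T[:3,:3]@np.array([(u-p["cx"])/f,(v-p["cy"])/f,1.]); return T[:3,3],d/np.linalg.norm(d)
def proj(p,X):
    h,w=p["img"].shape[:2]; f=h/2/np.tan(np.radians(p["fovy"])/2)
    T=np.array(p["cam_to_world"]); c=T[:3,:3].T@(np.array(X)-T[:3,3]); return np.array([p["cx"]+f*c[0]/c[2],p["cy"]+f*c[1]/c[2]])
def atz(p,at,z):
    o,d=ray(p,at); return o+d*(z-o[2])/d[2]
def tri(rs):
    A=np.zeros((3,3));b=np.zeros(3)
    for o,d in rs:
        M=np.eye(3)-np.outer(d,d);A+=M;b+=M@o
    X=np.linalg.solve(A,b); return X,[round(float(np.linalg.norm((np.eye(3)-np.outer(d,d))@(X-o)))*1000,1) for o,d in rs]
E
python3 - <<'E'
from h import *
S=readout.read_state();print({k:np.round(v,3).tolist() for k,v in S.items()})
P={n:read_camera(n) for n in("side","top")}
for n,p in P.items():
    cv2.imwrite(f"pics/{n}0.png",p["img"]);print(n,p["fovy"],p["cx"],p["cy"],np.round(p["cam_to_world"],3).tolist())
for q in["bottle","tall_bottle","small_beaker","clamp","nest","jaw_face","handle_grip","trigger_pad","lever_pad"]:
    for n,p in P.items():
        print(q,n,[(round(r["score"],2),np.round(np.array(r["at"])*[560,420],1).tolist()) for r in models.pinpoint(q,p)[:4]])
E
```

```text
{'t': 0.0, 'qpos': [-1.344, 0.528, 1.434, -0.0, 1.181, -0.178], 'qvel': [-0.001, -0.0, -0.001, 0.0, 0.0, 0.001], 'joint_torque': [0.0, -44.004, -17.659, 0.064, 0.058, -0.0], 'tool_pos': [0.246, -0.574, 0.24], 'tool_rot': [0.98, 0.201, -0.0, -0.001], 'wrist_force': [0.109, -0.335, -0.17], 'moment': [0.014, 0.008, -0.057], 'finger_force': 0.0, 'grip_width': 0.087}
side 56.40468623723871 280.5594327355296 213.7628536553234 [[0.96, -0.164, 0.229, 0.408], [-0.281, -0.521, 0.806, -0.58], [-0.013, -0.838, -0.546, 0.542], [0.0, 0.0, 0.0, 1.0]]
top 43.5459906728488 278.4160009523844 214.93346687239702 [[0.023, -0.998, 0.059, 0.512], [-1.0, -0.024, -0.013, 0.089], [0.015, -0.059, -0.998, 1.354], [0.0, 0.0, 0.0, 1.0]]
bottle side [(0.93, [207.4, 232.0]), (0.81, [322.3, 318.0]), (0.8, [212.7, 302.1])]
bottle top [(0.95, [355.6, 206.3]), (0.89, [227.5, 270.0]), (0.78, [272.1, 263.6]), (0.57, [318.9, 277.9])]
tall_bottle side [(0.7, [294.2, 212.1]), (0.61, [201.4, 207.5])]
tall_bottle top [(0.71, [186.6, 269.1]), (0.21, [271.8, 200.2])]
small_beaker side [(0.59, [373.1, 264.0])]
small_beaker top [(0.78, [311.9, 146.5])]
clamp side [(0.89, [290.9, 247.0])]
clamp top [(0.79, [272.3, 200.3])]
nest side [(0.79, [278.4, 222.6])]
nest top [(0.65, [243.3, 206.5])]
jaw_face side [(0.64, [290.1, 227.4])]
jaw_face top [(0.58, [266.4, 204.7])]
handle_grip side [(0.65, [302.5, 225.7])]
handle_grip top [(0.78, [297.6, 196.1])]
trigger_pad side [(0.44, [294.1, 211.6])]
trigger_pad top [(0.67, [281.3, 198.4])]
lever_pad side [(0.47, [312.0, 246.7])]
lever_pad top [(0.56, [314.6, 194.9])]
```

View pics/side0.png

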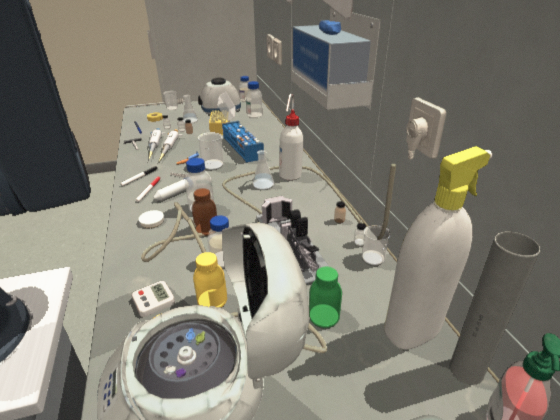

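View pics/top0.png

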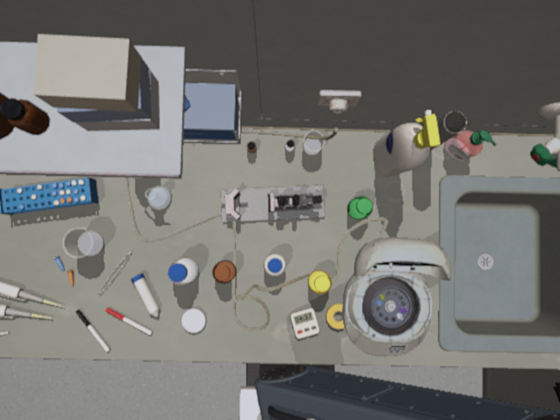

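The side view shows the centrifuge at lower centre, with the small blue-capped bottle half hidden at (220,225) and the tall one at (196,170). The top view shows the clamp at (272,203) with its V at left (235,203) and the lever at right (320,203).

Candidates for the bottle in the top view:
- small blue cap at (275,265)
- tall blue cap at (180,271)
- brown at (225,271)
- yellow at (319,282)
- green at (360,208)

I choose (275,265).

```bash
cat > fit.py <<'E'
from h import *
from scipy.optimize import least_squares
G={"clamp":(0,0),"jaw_face":(.012,.036),"handle_grip":(-.056,.089),"trigger_pad":(-.019,.092),"lever_pad":(-.108,.072),"nest":(None,.010)}
def measure(p,qs=G):
    o={}
    for q in qs:
        r=models.pinpoint(q,p)
        if r: o[q]=np.array(r[0]["at"])*[560,420]
    return o
def fit(obs,w):
    def f(v):
        e=[]
        for (p,o),k in zip(obs,w):
            for q,a in o.items():
                x,z=G[q]; x=v[3] if x is None else x
                e+=list((proj(p,[v[0]+x*np.cos(v[2]),v[1]+x*np.sin(v[2]),z])-a)*k)
        return e
    return least_squares(f,[.5,.1,1.57,.07],loss="soft_l1",x_scale=[.1,.1,.1,.1])
E
python3 - <<'E'
from fit import *
P=[read_camera("side"),read_camera("top")]
O=[(p,measure(p)) for p in P]
for w in((1,1),(0,1),(.3,1)):
    r=fit(O,w);print(w,np.round(r.x,4),np.round(r.fun.reshape(-1,2),1).tolist())
m=models.cut_out("clamp",P[1])[0]["pixels"]; print("rect",cv2.minAreaRect(np.argwhere(m)[:,::-1].astype(np.float32)))
cap={}
for p,n in zip(P,("side","top")):
    hsv=cv2.cvtColor(p["img"],cv2.COLOR_BGR2HSV); b=cv2.inRange(hsv,(100,140,50),(128,255,255))
    k,l,s,c=cv2.connectedComponentsWithStats(b)
    print(n,[(s[i].tolist(),c[i].round(1).tolist()) for i in range(1,k) if s[i][4]>40])
for q in("bottle","tall_bottle","small_beaker"):
    for p in P:
        print(q,[(round(r["score"],2),np.round(np.array(r["extent"])*[560,420,560,420]).tolist()) for r in models.cut_out(q,p)[:4]])
c=cv2.resize(P[1]["img"][170:300,160:360],(800,520),interpolation=cv2.INTER_CUBIC);cv2.imwrite("pics/crop1.png",c)
E
```

```text
(1, 1) [0.6212 0.0881 1.6723 0.0799] [[1.2, -0.9], [-0.0, 2.6], [0.3, -0.1], [0.6, -1.7], [0.5, -0.6], [-2.0, -2.2], [-0.0, 2.4], [-0.7, 0.2], [-3.4, 1.0], [0.8, -0.6], [2.6, 2.6], [1.4, -0.5]]
(0, 1) [0.6226 0.0882 1.7075 0.0839] [[0.0, -0.0], [0.0, 0.0], [0.0, -0.0], [0.0, -0.0], [0.0, -0.0], [-0.0, -0.0], [-0.0, 1.8], [-0.7, -0.2], [-3.5, -0.4], [0.7, -1.4], [2.5, 0.4], [0.0, 0.2]]
(0.3, 1) [0.6223 0.0883 1.7008 0.0832] [[0.5, -0.3], [0.1, 0.8], [0.4, -0.1], [0.4, -0.6], [0.7, -0.3], [-0.9, -0.8], [-0.1, 2.0], [-0.7, -0.1], [-3.5, -0.2], [0.7, -1.3], [2.4, 0.9], [0.2, 0.1]]
rect ((272.33416748046875, 202.63287353515625), (33.87432098388672, 103.15349578857422), 87.82526397705078)
side [([249, 82, 10, 7, 57], [253.1, 84.8]), ([223, 123, 40, 39, 527], [240.6, 142.0]), ([187, 158, 18, 14, 206], [195.2, 164.7]), ([210, 216, 18, 15, 213], [218.6, 222.7])]
top [([0, 179, 97, 35, 1520], [41.6, 197.5]), ([268, 259, 14, 13, 134], [274.5, 265.1]), ([169, 265, 17, 16, 231], [177.0, 272.3])]
bottle [(0.96, [326.0, 297.0, 31.0, 62.0]), (0.93, [211.0, 279.0, 39.0, 52.0]), (0.67, [218.0, 242.0, 20.0, 50.0]), (0.59, [206.0, 213.0, 24.0, 49.0])]
bottle [(0.78, [225.0, 273.0, 25.0, 21.0]), (0.7, [322.0, 280.0, 22.0, 24.0]), (0.62, [309.0, 199.0, 25.0, 8.0]), (0.57, [360.0, 207.0, 27.0, 24.0])]
tall_bottle [(0.6, [199.0, 185.0, 30.0, 56.0]), (0.55, [292.0, 240.0, 68.0, 90.0]), (0.44, [377.0, 245.0, 29.0, 39.0])]
tall_bottle [(0.81, [184.0, 273.0, 31.0, 31.0]), (0.55, [282.0, 200.0, 9.0, 6.0])]
small_beaker [(0.89, [376.0, 247.0, 26.0, 35.0])]
small_beaker [(0.95, [314.0, 143.0, 27.0, 24.0])]
```

View pics/crop1.png

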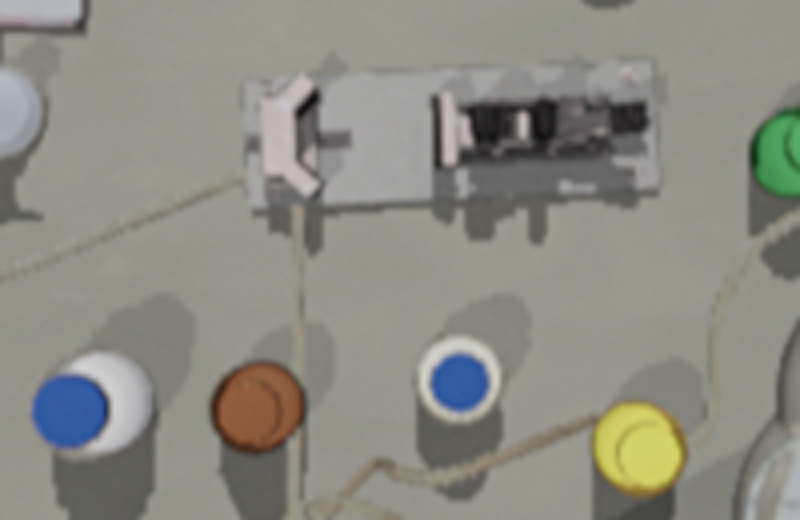

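The crop confirms the choice. The small bottle has a blue cap at crop (460,382), which is full-image (275,265.5). The plate corners are crop (245,83), (655,60), (660,188) and (252,212), and the jaw face is at crop x≈433. Next I compute the clamp pose from the corners.

```bash
python3 - <<'E'
from h import *
p=read_camera("top");s=read_camera("side")
W=lambda u,v,z:atz(p,[u/560,v/420],z)
C=[W(160+a/4+.0,170+b/4,.010) for a,b in((245,83),(655,60),(660,188),(252,212))]
C=np.array(C);print(C.round(4).tolist());c=C.mean(0)
d1=C[0]-C[1];d2=C[3]-C[2];print("len",np.linalg.norm(d1),np.linalg.norm(d2),"wid",np.linalg.norm(C[0]-C[3]),np.linalg.norm(C[1]-C[2]))
for d in(d1,d2,d1+d2):print("yaw",np.arctan2(d[1],d[0]))
yaw=np.arctan2(*(d1+d2)[1::-1]);print("c",c)
# jaw face at z 61: crop x 433, V tip
ax=np.array([np.cos(yaw),np.sin(yaw)])
for n,u,v,z in(("jawtop",433,130,.061),("Vinner",299,140,.061),("Varm1",318,97,.061),("Varm2",320,185,.061),("handle?",545,118,.108),("trig?",487,122,.103),("lever",628,117,.072)):
    X=W(160+u/4,170+v/4,z)[:2]-c[:2];print(n,(X@ax).round(4),(X@np.array([-ax[1],ax[0]])).round(4))
X,e=tri([ray(p,[274.5/560,265.1/420]),ray(s,[218.6/560,222.7/420])]);print("cap",X.round(4),e)
print("cap top z.105",W(274.5,265.3,.105),"body shoulder z.07",W(160+459/4,170+380/4,.07))
print("beaker",atz(p,[313/560,143/420],.071),"tall",W(177,272.3,.135),"green",W(360,208,.1),"yellow",W(322,283,.1),"brown",W(225,272,.1))
img=p["img"][170:300,160:360];img=cv2.resize(img,(800,520),interpolation=cv2.INTER_CUBIC)
E
```

```text
[[0.6497, 0.2194, 0.01], [0.6711, -0.0433, 0.01], [0.5887, -0.048, 0.01], [0.5671, 0.2125, 0.01]]
len 0.2636487892618497 0.261472787129661 wid 0.08289004670135776 0.08249200683485719
yaw 1.6518644538997223
yaw 1.6534773544533679
yaw 1.6526675624020282
c [0.61917006 0.08515003 0.01      ]
jawtop 0.0128 -0.0001
Vinner 0.0955 0.0013
Varm1 0.0824 -0.0246
Varm2 0.0842 0.0297
handle? -0.0541 0.0004
trig? -0.0196 0.0004
lever -0.1068 -0.0003
cap [0.4661 0.0792 0.0988] [0.1, 0.1]
cap top z.105 [0.46599307 0.07925582 0.105     ] body shoulder z.07 [0.46544579 0.07837876 0.07      ]
beaker [ 0.76731516 -0.00888401  0.071     ] tall [0.44598604 0.30344437 0.135     ] green [ 0.60719461 -0.12242071  0.1       ] yellow [ 0.42650812 -0.03451634  0.1       ] brown [0.44734097 0.19615912 0.1       ]
```

{"api": "send_rows", "payload": {"commands": [[[0,0,0.25],[0,0,0.3],0],[[0,0,0.5],[0,0,0.6],0],[[0,0,0.66],[0,0,0.83],0],[[0.1,0.2,0.66],[0,0,0.83],0],[[0.2,0.4,0.66],[0,0,0.83],0]], "newtons": 15}}

```text
t: 2.78
tool_pos: [0.2964, -0.4738, 0.4068]
tool_rot: [0.917, 0.398, 0.0, 0.001]
wrist_force: [0.5, -0.1, 0.4]
grip_width: 0.0867
finger_force: 0.0
```

{"api": "send_rows", "payload": {"commands": [[[0.07,0.22,0],[0,0,0.3],0],[[0.14,0.44,0],[0,0,0.6],0],[[0.21,0.66,0],[0,0,0.83],0],[[0.28,0.88,0],[0,0,0.83],0],[[0.32,1,0],[0,0,0.83],0]]}}

```text
t: 3.4
tool_pos: [0.3763, -0.2217, 0.4065]
tool_rot: [0.815, 0.58, 0.0, 0.0]
wrist_force: [-0.2, 0.3, -0.0]
grip_width: 0.0869
finger_force: 0.0
```

{"api": "send_rows", "payload": {"commands": [[[0.08,0.23,0],[0,0,0.3],0],[[0.16,0.46,0],[0,0,0.6],0],[[0.24,0.69,0],[0,0,0.83],0],[[0.3,0.92,0],[0,0,0.83],0],[[0.35,1,0],[0,0,0.83],0]]}}

```text
t: 4.03
tool_pos: [0.4635, 0.0287, 0.4065]
tool_rot: [0.677, 0.736, 0.0, -0.0]
wrist_force: [0.4, -0.6, 0.5]
grip_width: 0.0871
finger_force: 0.0
```

{"api": "send_rows", "payload": {"commands": [[[0.01,0.2,0],[0,0,0],0],[[0.01,0.2,-0.25],[0,0,0],0],[[0.01,0.2,-0.5],[0,0,0],0],[[0.01,0.2,-0.75],[0,0,0],0],[[0.01,0.2,-1],[0,0,0],0]]}}

```text
t: 4.65
tool_pos: [0.4667, 0.0756, 0.155]
tool_rot: [0.679, 0.735, 0.001, 0.001]
wrist_force: [0.3, 0.5, -0.3]
grip_width: 0.0871
finger_force: 0.0
```

```bash
python3 - <<'E'
from h import *
p=read_camera("top");s=read_camera("side");S=readout.read_state();print(S["t"],S["tool_pos"])
a=cv2.resize(p["img"][200:310,220:340],(480,440),interpolation=3);b=cv2.resize(s["img"][150:290,165:245],(252,440),interpolation=3)
cv2.imwrite("pics/c2.png",np.hstack([a,b]))
E
```

```text
4.75 [0.46123154 0.07577622 0.15037786]
```

View pics/c2.png

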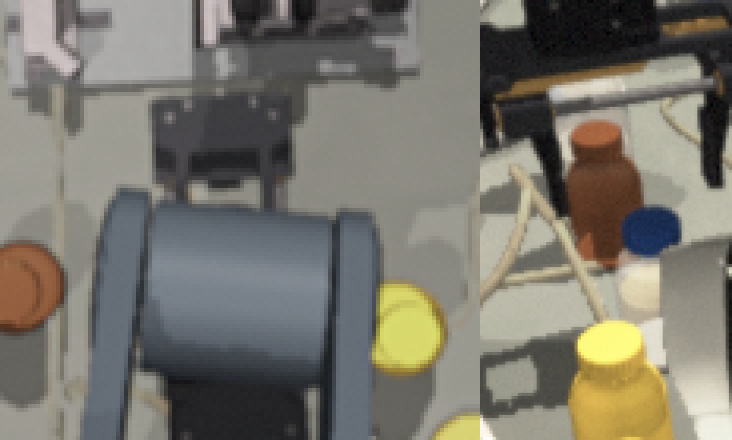

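The side crop shows the cap at (650,230) between the open fingers. I descend now.

{"api": "send_rows", "payload": {"commands": [[[0,0,-0.1],[0,0,0],0],[[0,0,-0.2],[0,0,0],0],[[0,0,-0.3],[0,0,0],0],[[0,0,-0.38],[0,0,0],0],[[0,0,-0.38],[0,0,0],0]]}}

```text
t: 5.38
tool_pos: [0.4674, 0.0754, 0.0626]
tool_rot: [0.679, 0.734, 0.001, 0.001]
wrist_force: [-0.0, 0.7, -0.4]
grip_width: 0.087
finger_force: 0.0
```

{"api": "send_rows", "payload": {"commands": [[[-0.004,0.012,-0.015],[0,0,0],0],[[-0.004,0.012,-0.015],[0,0,0],0.3],[[-0.004,0.012,-0.015],[0,0,0],1],[[-0.004,0.012,-0.015],[0,0,0],1],[[-0.004,0.012,-0.015],[0,0,0],1]], "newtons": 20}}

```text
t: 6.0
tool_pos: [0.4661, 0.0784, 0.0578]
tool_rot: [0.679, 0.734, 0.001, 0.001]
wrist_force: [1.4, 0.3, 1.3]
grip_width: 0.0554
finger_force: 20.1
```

{"api": "send_rows", "payload": {"commands": [[[0,0,0],[0,0,0],1],[[0,0,0.05],[0,0,0],1],[[0,0,0.1],[0,0,0],1],[[0,0,0.2],[0,0,0],1],[[0,0,0.3],[0,0,0],1]]}}

```text
t: 6.62
tool_pos: [0.4644, 0.0786, 0.1336]
tool_rot: [0.679, 0.735, -0.0, -0.0]
wrist_force: [-0.4, 0.4, -4.2]
grip_width: 0.0554
finger_force: 20.0
```

{"api": "send_rows", "payload": {"commands": [[[0.05,0,0.1],[0,0,0],1],[[0.2,0.1,0.1],[0,0,0],1],[[0.36,0.19,0.1],[0,0,0],1],[[0.5,0.26,0.1],[0,0,0],1],[[0.593,0.29,0.1],[0,0,0],1]]}}

```text
t: 7.25
tool_pos: [0.6142, 0.1521, 0.1579]
tool_rot: [0.678, 0.735, 0.0, -0.0]
wrist_force: [0.3, -0.4, -3.3]
grip_width: 0.0555
finger_force: 20.0
```

{"api": "send_rows", "payload": {"commands": [[[0,0,0],[0,0,0],1],[[0,0,0],[0,0,0],1],[[0,0,0],[0,0,0],1],[[0,0,0],[0,0,0],1],[[0,0,0],[0,0,0],1]]}}

```text
t: 7.88
tool_pos: [0.6131, 0.1508, 0.1576]
tool_rot: [0.679, 0.734, -0.0, -0.0]
wrist_force: [-0.0, -0.5, -4.3]
grip_width: 0.0555
finger_force: 20.0
```

```bash
python3 - <<'E'
from h import *
s=read_camera("side");S=readout.read_state();print(S["t"],S["tool_pos"])
b=cv2.resize(s["img"][130:290,180:340],(600,600),interpolation=3)
cv2.imwrite("pics/c3.png",b)
hsv=cv2.cvtColor(s["img"],cv2.COLOR_BGR2HSV); m=cv2.inRange(hsv,(100,120,40),(128,255,255))
k,l,st,c=cv2.connectedComponentsWithStats(m)
print([(st[i].tolist(),c[i].round(1).tolist()) for i in range(1,k) if st[i][4]>25])
t=S["tool_pos"];print("exp cap",proj(s,[t[0],t[1],t[2]-.058+.0988]))
E
```

```text
7.925 [0.61322126 0.15091321 0.15761892]
[([320, 22, 20, 12, 170], [330.1, 27.2]), ([296, 39, 32, 46, 679], [314.3, 60.1]), ([241, 76, 7, 5, 29], [244.2, 78.1]), ([249, 82, 10, 7, 63], [253.2, 84.9]), ([223, 122, 16, 25, 171], [229.6, 130.8]), ([270, 150, 17, 11, 144], [278.5, 155.0]), ([187, 157, 18, 15, 217], [195.1, 164.6]), ([247, 156, 11, 6, 41], [250.8, 158.2])]
exp cap [278.35187207 153.38440502]
```

View pics/c3.png

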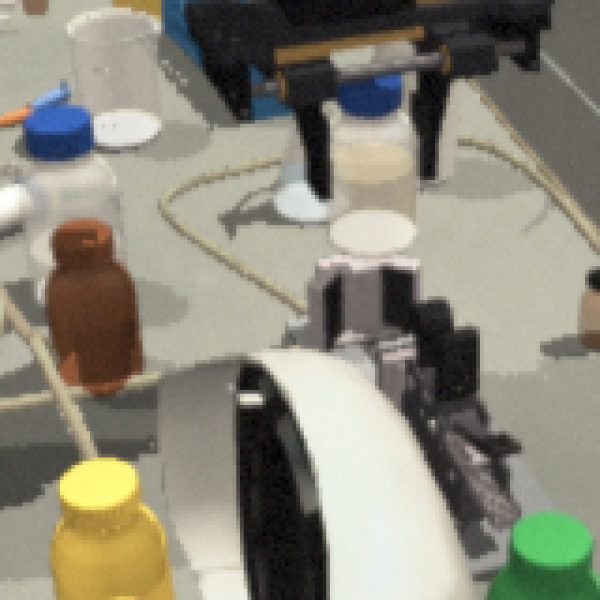

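The bottle hangs upright in the grip at crop (372,150), above the V. I lower it onto the base.

{"api": "send_rows", "payload": {"commands": [[[0,0,-0.1],[0,0,0],1],[[0,0,-0.2],[0,0,0],1],[[0,0,-0.28],[0,0,0],1],[[0,0,-0.33],[0,0,0],1],[[0,0,-0.355],[0,0,0],1]]}}

```text
t: 8.55
tool_pos: [0.6133, 0.151, 0.0682]
tool_rot: [0.679, 0.734, -0.0, -0.0]
wrist_force: [-0.1, 0.4, -3.4]
grip_width: 0.0554
finger_force: 20.0
```

{"api": "send_rows", "payload": {"commands": [[[0,0,0],[0,0,0],1],[[0,0,0],[0,0,0],1],[[0,0,-0.003],[0,0,0],1],[[0,0,-0.003],[0,0,0],1],[[0,0,-0.003],[0,0,0],1]]}}

```text
t: 9.18
tool_pos: [0.6135, 0.1511, 0.0682]
tool_rot: [0.679, 0.734, 0.0, 0.0]
wrist_force: [-1.1, 0.5, -3.8]
grip_width: 0.0552
finger_force: 20.0
```

{"api": "send_rows", "payload": {"commands": [[[0,0,-0.004],[0,0,0],1],[[0,0,-0.004],[0,0,0],1],[[0,0,-0.008],[0,0,0],1],[[0,0,-0.008],[0,0,0],1],[[0,0,-0.008],[0,0,0],1]]}}

```text
t: 9.8
tool_pos: [0.6136, 0.1511, 0.0677]
tool_rot: [0.679, 0.735, 0.0, 0.0]
wrist_force: [-2.6, -0.3, 9.1]
grip_width: 0.0552
finger_force: 19.9
```

{"api": "send_rows", "payload": {"commands": [[[0,0,0.002],[0,0,0],0],[[0,0,0.002],[0,0,0],0],[[0,0,0.002],[0,0,0],0],[[0,0,0.1],[0,0,0],0],[[0,0,0.3],[0,0,0],0]]}}

```text
t: 10.42
tool_pos: [0.6116, 0.1508, 0.1391]
tool_rot: [0.679, 0.734, -0.002, -0.002]
wrist_force: [0.8, -0.2, -0.1]
grip_width: 0.0859
finger_force: 0.0
```

{"api": "send_rows", "payload": {"commands": [[[0,0,0.24],[0,0,0],0],[[0,0,0.3],[0,0,0],0.5],[[0.02,-0.24,0.3],[0,0,0],1],[[0.04,-0.48,0.3],[0,0,0],1],[[0.058,-0.694,0.2],[0,0,0],1]]}}

```text
t: 11.05
tool_pos: [0.6292, -0.0244, 0.1918]
tool_rot: [0.679, 0.735, 0.001, 0.002]
wrist_force: [0.0, 1.3, -0.3]
grip_width: 0.0551
finger_force: 0.0
```

```bash
python3 - <<'E'
from h import *
p=read_camera("top");s=read_camera("side");S=readout.read_state();print(S["t"],S["tool_pos"],S["qpos"],S["grip_width"])
for q in("bottle","lever_pad","handle_grip","trigger_pad"):
    for n in(p,s): print(q,[(round(r["score"],2),np.round(np.array(r["at"])*[560,420],1).tolist()) for r in models.pinpoint(q,n)[:4]])
c=np.array([.6192,.0852]);a=np.array([-.0821,.9966])
print("bottle exp",proj(p,[.6136,.1511,.0]+np.array([0,0,.01])),"cap exp top,side",proj(p,[.6136,.1511,.1088]),proj(s,[.6136,.1511,.1088]))
print("lever exp",[proj(n,list(c-.108*a)+[.072]) for n in(p,s)])
A=cv2.resize(p["img"][160:250,210:340],(780,540),interpolation=3);B=cv2.resize(s["img"][190:260,250:340],(400,311),interpolation=3)
cv2.imwrite("pics/c4.png",A)
E
```

```text
11.15 [ 0.62649785 -0.02787291  0.18747673] [-0.22140815  0.59400253  1.47445245 -0.00241926  1.07832692 -0.2931799 ] 0.046911393599485686
bottle [(0.88, [245.8, 207.9]), (0.79, [225.3, 270.5]), (0.38, [353.5, 206.9])]
bottle [(0.76, [206.6, 234.2]), (0.73, [278.0, 227.6]), (0.7, [324.1, 317.7]), (0.66, [210.9, 301.3])]
lever_pad []
lever_pad [(0.69, [312.8, 246.9]), (0.25, [294.4, 216.0])]
handle_grip [(0.82, [295.2, 198.7])]
handle_grip [(0.91, [300.6, 224.8])]
trigger_pad [(0.53, [280.0, 202.5])]
trigger_pad [(0.42, [295.0, 213.5])]
bottle exp [247.54484592 205.44746986] cap exp top,side [245.71891632 202.26245212] [279.13925524 190.38220765]
lever exp [array([317.46203638, 199.337187  ]), array([311.60600596, 248.31925122])]
```

View pics/c4.png

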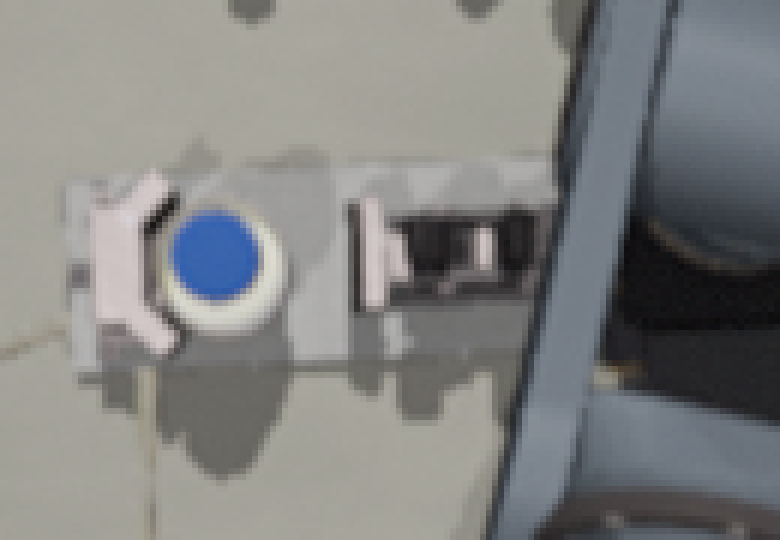

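The bottle stands in front of the V, with its cap at crop (215,255). Next I press the lever.

{"api": "send_rows", "payload": {"commands": [[[0,0,-0.1],[0,0,0],1],[[0,0,-0.2],[0,0,0],1],[[0,0,-0.3],[0,0,0],1],[[0,0,-0.37],[0,0,0],1],[[0,0,-0.37],[0,0,0],1]]}}

```text
t: 12.18
tool_pos: [0.6271, -0.0218, 0.0974]
tool_rot: [0.678, 0.735, -0.001, -0.001]
wrist_force: [-1.8, -0.7, -0.7]
grip_width: 0.0005
finger_force: 0.0
```

{"api": "send_rows", "payload": {"commands": [[[0,0,-0.03],[0,0,0],1],[[0,0,-0.05],[0,0,0],1],[[0,0,-0.07],[0,0,0],1],[[0,0,-0.09],[0,0,0],1],[[0,0,-0.095],[0,0,0],1]]}}

```text
t: 12.8
tool_pos: [0.6273, -0.022, 0.0742]
tool_rot: [0.679, 0.734, -0.0, -0.001]
wrist_force: [-1.1, -0.2, 0.7]
grip_width: 0.0005
finger_force: 0.0
```

{"api": "send_rows", "payload": {"commands": [[[0,0,-0.01],[0,0,0],1],[[0,0,-0.015],[0,0,0],1],[[0,0,-0.02],[0,0,0],1],[[0,0,-0.025],[0,0,0],1],[[0,0,-0.027],[0,0,0],1]]}}

```text
t: 13.42
tool_pos: [0.6277, -0.0221, 0.0691]
tool_rot: [0.679, 0.734, 0.0, -0.0]
wrist_force: [-3.2, 1.5, 10.8]
grip_width: 0.0004
finger_force: 5.3
```

{"api": "send_rows", "payload": {"commands": [[[0,0,-0.006],[0,0,0],1],[[0,0,-0.006],[0,0,0],1],[[0,0,0.1],[0,0,0],1],[[0,0,0.3],[0,0,-0.3],1],[[0,0,0.5],[0,0,-0.6],1]]}}

```text
t: 14.05
tool_pos: [0.6277, -0.0226, 0.1936]
tool_rot: [0.782, 0.623, -0.0, -0.0]
wrist_force: [-1.5, 0.0, 0.3]
grip_width: 0.0004
finger_force: 0.0
```

{"api": "send_rows", "payload": {"commands": [[[0,0,0.1],[0,0,-0.3],0.5],[[-0.005,0.05,0.1],[0,0,-0.6],0],[[-0.01,0.15,0.1],[0,0,-0.9],0],[[-0.02,0.25,0.1],[0,0,-1],0],[[-0.022,0.286,0.1],[0,0,-1],0]]}}

```text
t: 14.68
tool_pos: [0.6221, 0.0501, 0.2177]
tool_rot: [0.911, 0.413, -0.0, -0.0]
wrist_force: [-0.5, -0.1, -0.3]
grip_width: 0.0424
finger_force: 0.0
```

{"api": "send_rows", "payload": {"commands": [[[0,0,0],[0,0,-0.3],0],[[0,0,0],[0,0,-0.6],0],[[0,0,0],[0,0,-0.9],0],[[0,0,0],[0,0,-1],0],[[0,0,0],[0,0,-1],0]]}}

```text
t: 15.3
tool_pos: [0.6226, 0.0484, 0.2178]
tool_rot: [0.985, 0.174, -0.0, 0.0]
wrist_force: [0.1, 0.5, 0.3]
grip_width: 0.0854
finger_force: 0.0
```

{"api": "send_rows", "payload": {"commands": [[[0,0,0],[0,0,-0.3],0],[[0,0,0],[0,0,-0.542],0],[[0,0,0],[0,0,-0.542],0],[[0,0,0],[0,0,-0.542],0],[[0,0,0],[0,0,-0.542],0]]}}

```text
t: 15.92
tool_pos: [0.6224, 0.049, 0.218]
tool_rot: [0.999, 0.04, -0.0, 0.0]
wrist_force: [-0.3, -0.0, -0.5]
grip_width: 0.0867
finger_force: 0.0
```

```bash
python3 - <<'E'
from h import *
s=read_camera("side");S=readout.read_state();print(S["t"],S["tool_pos"],S["tool_rot"],S["qpos"],S["grip_width"])
c=np.array([.6192,.0852]);a=np.array([-.0821,.9966])
print("lever exp up/down",[proj(s,list(c-.108*a)+[z]) for z in(.072,.053)])
print([(r["score"],np.array(r["at"])*[560,420]) for r in models.pinpoint("lever_pad",s)])
q=np.array(S["tool_rot"]);y=2*q[1]*q[:2]-[0,1];print("y ang",np.arctan2(y[1],y[0]),"want",1.653-np.pi)
d=np.array(S["tool_pos"][:2])-c;print("clamp xy",d@a,d@[-a[1],a[0]])
cv2.imwrite("pics/c5.png",cv2.resize(s["img"][150:280,240:360],(540,585),interpolation=3))
E
```

```text
15.975 [0.62245964 0.04900076 0.2180241 ] [9.99203825e-01 3.98962554e-02 5.10481201e-05 4.54532926e-05] [-1.00130265e-01  5.52370250e-01  1.45808534e+00 -8.37334875e-05
  1.13102328e+00  1.39088801e+00] 0.08725456136793637
lever exp up/down [array([311.60600596, 248.31925122]), array([311.31223764, 255.97626027])]
[(0.78, array([312.088, 256.116]))]
y ang -1.4909826331358247 want -1.488592653589793
clamp xy -0.03634377942788123 -0.00027659478049983687
```

View pics/c5.png

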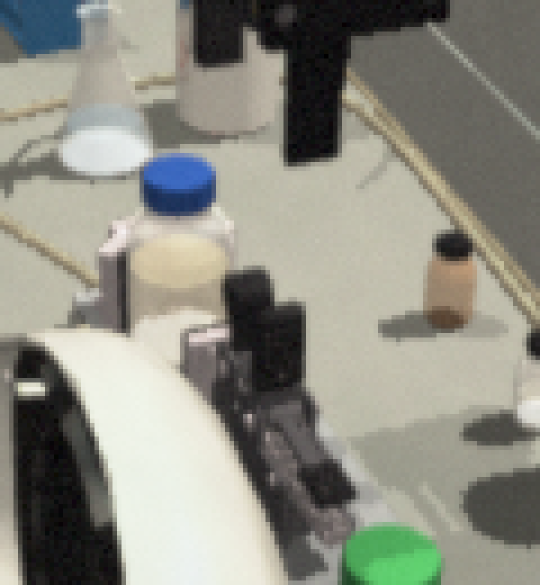

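The lever is latched: its pad is at row 256, as predicted for down. The bottle stands at crop (180,240), and the handle and trigger are at (275,330). I lower the fingers around them.

{"api": "send_rows", "payload": {"commands": [[[0,0,-0.15],[0,0,0],0],[[0,0,-0.28],[0,0,0],0],[[0,0,-0.38],[0,0,0],0],[[0,0,-0.46],[0,0,0],0],[[0,0,-0.486],[0,0,0],0]], "newtons": 16}}

```text
t: 16.65
tool_pos: [0.6216, 0.0491, 0.0951]
tool_rot: [0.999, 0.04, -0.001, -0.0]
wrist_force: [-0.7, 0.5, 0.3]
grip_width: 0.0873
finger_force: 0.0
```

{"api": "send_rows", "payload": {"commands": [[[0.002,-0.02,0],[0,0,0],0.15],[[0.004,-0.053,0],[0,0,0],0.35],[[0.004,-0.053,0],[0,0,0],0.5],[[0.004,-0.053,0],[0,0,0],1],[[0.004,-0.053,0],[0,0,0],1]]}}

```text
t: 17.27
tool_pos: [0.624, 0.0385, 0.0992]
tool_rot: [0.999, 0.039, 0.001, -0.003]
wrist_force: [-1.9, 8.8, 7.7]
grip_width: 0.045
finger_force: 4.5
```

```bash
cat > st.py <<'E'
from h import *
S=readout.read_state();print(S["t"],S["grip_width"],S["finger_force"],S["wrist_force"].round(1) if hasattr(S["wrist_force"],"round") else S["wrist_force"])
c=np.array([.6192,.0852]);a=np.array([-.0821,.9966])
d=np.array(S["tool_pos"][:2])-c;x=d@a;print("clamp xy",x,d@[-a[1],a[0]],"z",S["tool_pos"][2],"rear",x-S["grip_width"]/2,"front",x+S["grip_width"]/2)
E
python3 st.py
```

```text
17.275 0.04502625512504143 4.5270319283008575 [-1.9  8.8  7.7]
clamp xy -0.04688748342125785 -0.0009678112161496948 z 0.0991649771500275 rear -0.06940061098377856 front -0.024374355858737134
```

{"api": "send_rows", "payload": {"commands": [[[0,0,0],[0,0,0],1],[[0,0,0],[0,0,0],1],[[0,0,0],[0,0,0],1],[[0,0,0],[0,0,0],1],[[0,0,0],[0,0,0],1]]}}

```text
t: 17.9
tool_pos: [0.6236, 0.0419, 0.0988]
tool_rot: [0.999, 0.038, 0.001, -0.005]
wrist_force: [-1.0, 18.8, 6.2]
grip_width: 0.0316
finger_force: 16.2
```

```bash
python3 st.py
```

```text
17.9 0.031574869831017476 16.19224514812231 [-1.  18.8  6.2]
clamp xy -0.043561063088854754 -0.0008466377400827832 z 0.0987987201247097 rear -0.059348498004363495 front -0.027773628173346016
```

{"api": "send_rows", "payload": {"commands": [[[0,0,0],[0,0,0],0],[[0,0.02,0],[0,0,0],0],[[-0.002,0.035,0],[0,0,0],0],[[-0.002,0.035,0],[0,0,0],0],[[-0.002,0.035,0],[0,0,0],0]]}}

```text
t: 18.52
tool_pos: [0.623, 0.0439, 0.0964]
tool_rot: [0.999, 0.039, 0.0, 0.0]
wrist_force: [0.8, -0.1, 0.0]
grip_width: 0.0733
finger_force: 0.0
```

```bash
python3 st.py; python3 - <<'E'
from h import *
p=read_camera("side")
c=np.array([.6192,.0852]);a=np.array([-.0821,.9966])
cv2.imwrite("pics/c6.png",cv2.resize(p["img"][150:280,240:360],(540,585),interpolation=3))
for x in(.012,.02,.022,.03): print(x,proj(p,list(c+x*a)+[.061]))
print([(r["score"],np.array(r["at"])*[560,420]) for r in models.pinpoint("jaw_face",p)],[proj(p,list(c+x*a)+[.036]) for x in(.012,.02,.03)])
E
```

```text
18.525 0.0733189483108107 0.0 [ 0.8 -0.1  0. ]
clamp xy -0.041449748554666925 -0.0004223909741706048 z 0.0964254488271109 rear -0.07810922271007228 front -0.004790274399261572
0.012 [288.35297713 220.74037487]
0.02 [286.99317368 218.85299726]
0.022 [286.65630656 218.38543301]
0.03 [285.32097303 216.53201911]
[(0.49, array([288.512, 224.7  ])), (0.35, array([294.896, 214.704]))] [array([288.37718876, 230.05122382]), array([287.03839409, 228.12661022]), array([285.39160986, 225.7592395 ])]
```

View pics/c6.png

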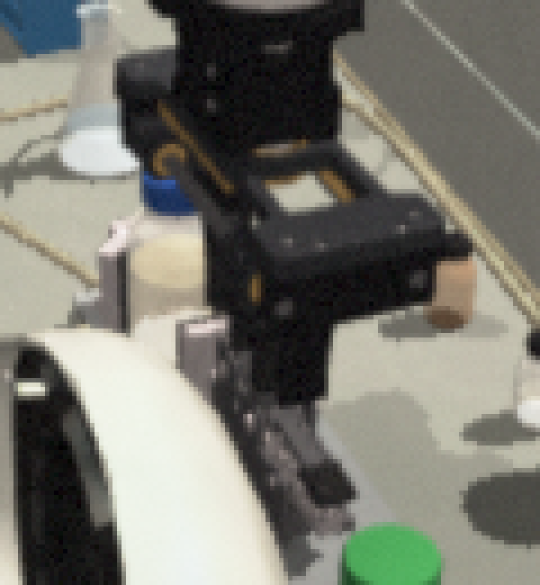

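The jaw's top corner moved from crop (187,332) to (178,320), about 10 mm, and it holds with the fingers off. Now the next strokes.

{"api": "send_rows", "payload": {"commands": [[[0,0,0],[0,0,0],0],[[0,0,0],[0,0,0],0],[[0.002,-0.024,0],[0,0,0],0.5],[[0.002,-0.024,0],[0,0,0],1],[[0.002,-0.024,0],[0,0,0],1]]}}

```text
t: 19.25
tool_pos: [0.6233, 0.0406, 0.0973]
tool_rot: [0.999, 0.038, 0.0, -0.002]
wrist_force: [-1.5, 10.1, 9.0]
grip_width: 0.0649
finger_force: 5.2
```

{"api": "send_rows", "payload": {"commands": [[[0,0,0],[0,0,0],1],[[0,0,0],[0,0,0],1],[[0,0,0],[0,0,0],1],[[0,0,0],[0,0,0],1],[[0,0,0],[0,0,0],1]]}}

```text
t: 19.88
tool_pos: [0.6233, 0.0422, 0.0976]
tool_rot: [0.999, 0.038, 0.0, -0.003]
wrist_force: [-0.9, 10.1, 6.0]
grip_width: 0.0317
finger_force: 16.3
```

```bash
python3 st.py
```

```text
19.875 0.03171593081313008 16.320762410759926 [-0.9 10.1  6. ]
clamp xy -0.0432287991940876 -0.0005078796415612487 z 0.09759621659898507 rear -0.05908676460065264 front -0.027370833787522558
```

{"api": "send_rows", "payload": {"commands": [[[0,0,0],[0,0,0],0],[[-0.002,0.024,0],[0,0,0],0],[[-0.002,0.024,0],[0,0,0],0],[[-0.002,0.024,0],[0,0,0],0],[[-0.002,0.024,0],[0,0,0],0]]}}

```text
t: 20.5
tool_pos: [0.6229, 0.044, 0.0962]
tool_rot: [0.999, 0.039, -0.0, 0.0]
wrist_force: [-0.2, -0.1, -0.2]
grip_width: 0.0737
finger_force: 0.0
```

{"api": "send_rows", "payload": {"commands": [[[0,0,0],[0,0,0],0],[[0,0,0],[0,0,0],0],[[0.002,-0.024,0],[0,0,0],0.5],[[0.002,-0.024,0],[0,0,0],1],[[0.002,-0.024,0],[0,0,0],1]]}}

```text
t: 21.12
tool_pos: [0.6233, 0.0405, 0.0973]
tool_rot: [0.999, 0.039, 0.0, -0.002]
wrist_force: [-1.1, 8.0, 5.4]
grip_width: 0.0652
finger_force: 3.7
```

{"api": "send_rows", "payload": {"commands": [[[0,0,0],[0,0,0],1],[[0,0,0],[0,0,0],1],[[0,0,0],[0,0,0],1],[[0,0,0],[0,0,0],1],[[0,0,0],[0,0,0],1]]}}

```text
t: 21.75
tool_pos: [0.6233, 0.0422, 0.0976]
tool_rot: [0.999, 0.038, 0.0, -0.003]
wrist_force: [-1.0, 10.0, 5.4]
grip_width: 0.0315
finger_force: 16.3
```

```bash
python3 st.py; python3 - <<'E'
from h import *
p=read_camera("side")
cv2.imwrite("pics/c7.png",cv2.resize(p["img"][150:280,240:360],(540,585),interpolation=3))
E
```

```text
21.75 0.03147384975491572 16.301593333482742 [-1.  10.   5.4]
clamp xy -0.043218208690852855 -0.0005221296784700472 z 0.097556263446538 rear -0.05895513356831071 front -0.027481283813394996
```

View pics/c7.png

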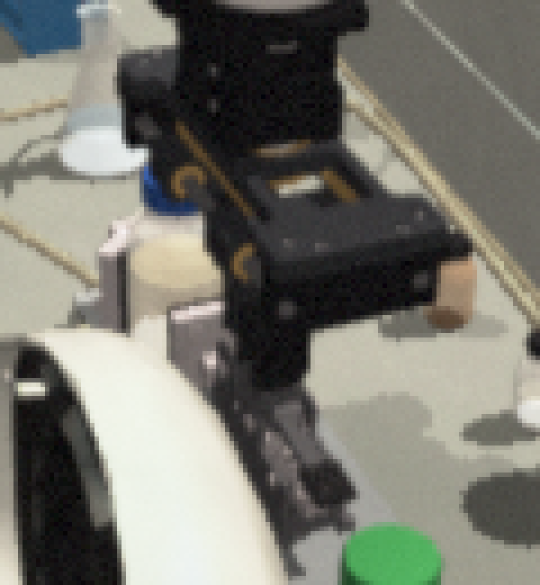

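The jaw's corner is now at crop (168,306), nearly at the bottle, and the lever is still down. Fourth stroke.

{"api": "send_rows", "payload": {"commands": [[[0,0,0],[0,0,0],0],[[-0.002,0.024,0],[0,0,0],0],[[-0.002,0.024,0],[0,0,0],0],[[-0.002,0.024,0],[0,0,0],0],[[-0.002,0.024,0],[0,0,0],0]]}}

```text
t: 22.42
tool_pos: [0.623, 0.044, 0.0963]
tool_rot: [0.999, 0.039, -0.0, 0.0]
wrist_force: [-0.3, 0.4, 0.4]
grip_width: 0.0735
finger_force: 0.0
```

{"api": "send_rows", "payload": {"commands": [[[0,0,0],[0,0,0],0],[[0,0,0],[0,0,0],0],[[0.002,-0.024,0],[0,0,0],0.5],[[0.002,-0.024,0],[0,0,0],1],[[0.002,-0.024,0],[0,0,0],1]], "newtons": 14}}

```text
t: 23.05
tool_pos: [0.6233, 0.0407, 0.0973]
tool_rot: [0.999, 0.038, 0.0, -0.002]
wrist_force: [-1.3, 11.6, 9.4]
grip_width: 0.0648
finger_force: 5.4
```

{"api": "send_rows", "payload": {"commands": [[[0,0,0],[0,0,0],1],[[0,0,0],[0,0,0],1],[[0,0,0],[0,0,0],1],[[0,0,0],[0,0,0],1],[[0,0,0],[0,0,0],1]]}}

```text
t: 23.68
tool_pos: [0.6233, 0.0425, 0.098]
tool_rot: [0.999, 0.039, 0.0, -0.003]
wrist_force: [-2.1, 11.4, 8.5]
grip_width: 0.0324
finger_force: 14.0
```

```bash
python3 st.py
```

```text
23.675 0.03237256239894315 13.95726291462779 [-2.1 11.4  8.5]
clamp xy -0.04292009791049043 -0.0005466996594058094 z 0.09801402405701456 rear -0.059106379109962005 front -0.026733816711018855
```

{"api": "send_rows", "payload": {"commands": [[[0,0,0],[0,0,0],0],[[-0.002,0.024,0],[0,0,0],0],[[-0.002,0.024,0],[0,0,0],0],[[-0.002,0.024,0],[0,0,0],0],[[-0.002,0.024,0],[0,0,0],0]]}}

```text
t: 24.3
tool_pos: [0.6229, 0.0439, 0.0962]
tool_rot: [0.999, 0.039, -0.0, 0.0]
wrist_force: [0.4, 0.6, -0.9]
grip_width: 0.0745
finger_force: 0.0
```

{"api": "send_rows", "payload": {"commands": [[[0,0,0],[0,0,0],0],[[0,0,0],[0,0,0],0],[[0.002,-0.024,0],[0,0,0],0.5],[[0.002,-0.024,0],[0,0,0],1],[[0.002,-0.024,0],[0,0,0],1]], "newtons": 14}}

```text
t: 24.92
tool_pos: [0.6233, 0.0407, 0.0973]
tool_rot: [0.999, 0.038, 0.0, -0.002]
wrist_force: [-1.5, 9.6, 8.7]
grip_width: 0.0651
finger_force: 5.4
```

{"api": "send_rows", "payload": {"commands": [[[0,0,0],[0,0,0],1],[[0,0,0],[0,0,0],1],[[0,0,0],[0,0,0],1],[[0,0,0],[0,0,0],1],[[0,0,0],[0,0,0],1]]}}

```text
t: 25.55
tool_pos: [0.6229, 0.0453, 0.0982]
tool_rot: [0.999, 0.038, 0.0, -0.005]
wrist_force: [-1.4, 18.8, 9.4]
grip_width: 0.0382
finger_force: 14.0
```

```bash
python3 st.py; python3 - <<'E'
from h import *
p=read_camera("side")
cv2.imwrite("pics/c8.png",cv2.resize(p["img"][150:280,240:360],(540,585),interpolation=3))
E
```

```text
25.55 0.03820169496808229 13.990251123905182 [-1.4 18.8  9.4]
clamp xy -0.04011838869020845 -0.0004163870186326096 z 0.09818626354983345 rear -0.059219236174249595 front -0.021017541206167306
```

View pics/c8.png

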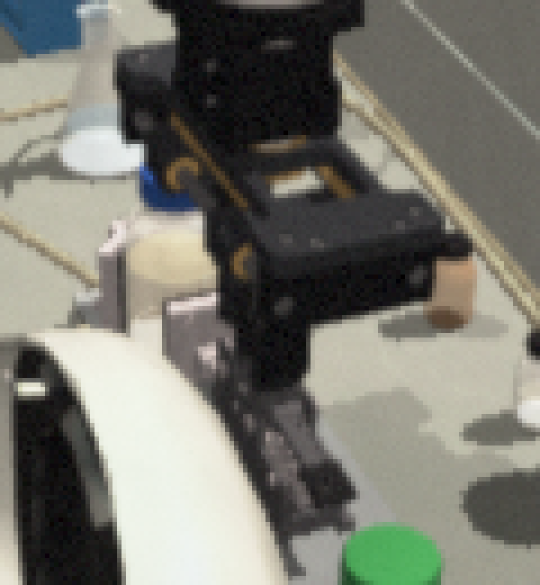

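The trigger now stops short at 38 mm and the jaw presses the bottle home. The arm itself pulls with about 19 N in y, so I ease the TCP forward a little, leaving the press mainly to the grip.

{"api": "send_rows", "payload": {"commands": [[[0,0.004,0],[0,0,0],1],[[0,0.008,0],[0,0,0],1],[[0,0.01,0],[0,0,0],1],[[0,0.01,0],[0,0,0],1],[[0,0.01,0],[0,0,0],1]]}}

```text
t: 26.22
tool_pos: [0.6229, 0.0456, 0.0982]
tool_rot: [0.999, 0.038, 0.0, -0.004]
wrist_force: [-2.7, 12.6, 10.6]
grip_width: 0.0388
finger_force: 14.0
```

```bash
python3 st.py
```

```text
26.225 0.038839203587982714 13.991112112998962 [-2.7 12.6 10.6]
clamp xy -0.039781626022019886 -0.00046158291911229613 z 0.09815477587061255 rear -0.05920122781601124 front -0.02036202422802853
```

{"api": "send_rows", "payload": {"commands": [[[0,0.004,0],[0,0,0],1],[[0,0.004,0],[0,0,0],1],[[0,0.004,0],[0,0,0],1],[[0,0.004,0],[0,0,0],1],[[0,0.004,0],[0,0,0],1]]}}

```text
t: 26.85
tool_pos: [0.6229, 0.0458, 0.0981]
tool_rot: [0.999, 0.038, 0.0, -0.003]
wrist_force: [-3.1, 10.2, 10.4]
grip_width: 0.0389
finger_force: 14.0
```

```bash
python3 st.py; python3 -c "
from h import *
print(finish_job())"
```

```text
26.85 0.03891958487185745 13.992946743965149 [-3.1 10.2 10.4]
clamp xy -0.03961857890128833 -0.00044191241686806874 z 0.09811460308848774 rear -0.05907837133721705 front -0.020158786465359606
the job is handed in; nothing more can be done
None
```

I handed the job in at about 27 s with the small bottle upright in the clamp, the lever latched, the jaw brought up by five trigger strokes, and the trigger still squeezed at a 14 N grip; no verdict came back, and the press on the glass was not measured directly.

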